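# Vacuum-seal the carrot canister with the hand pump

## Robot

A 6-joint arm with a two-finger parallel gripper is mounted at the origin on a cart in front of the work surface, level with it; the furniture and walls round the work are solid. World frame = base frame: x ahead of the robot, y to its left, z up, the work surface at z = 0. Lengths are in m, angles in rad, forces in N, time in s.
With the tool pointing down it reaches from about 0.35 to 0.975 m from the base axis. Payload 4.9 kg.
Tool frame: the origin (TCP) lies on the front face of the gripper's body, between the roots of the fingers; the fingertips stand ctrl.finger_overhang ahead of it and the grasp point (between the pads) lies 54 mm ahead of it (ctrl.finger_overhang is the distance from the TCP to the fingertips, in m); z points along the fingers, y is the line along which they close (so a half turn about z gives the same grasp; the last joint's range is limited). The gripper opens to 85 mm and grips with 20 to 120 N. Pads are 22 mm wide; open, the fingers measure 114 mm over their backs; the gripper's body (76 mm by 85 mm) begins 54 mm behind the grasp point. The pads swing forward as they close: fully open they stand 13 mm farther back than shut.
Start: joints at [1.13, 0.053, 1.613, -0, 1.476, -0.119], TCP at [0.198, 0.593, 0.304] pointing down, gripper open.
Joint ranges: [-3.01, 3.01], [-1.01, 2.22], [0.06, 2.58], [-1.02, 4.17], [0.09, 2.62], [-3.14, 3.14]. Speed limits (rad/s): [2.57, 2.57, 3.14, 3.14, 3.14, 3.14].

## Interface

Orientations are given as a rotation vector (axis times angle).
In Python, from station import ctrl, vision gives the robot as it stands. The module is installed in compiled form; this text tells all that it offers.
- The arm moves only by the tool drive_tool, never from a script. Its argument "rows" is a list of rows, each a list of 2 entries, a list of its own where there are three numbers: the shift along the tool's x, y, z in m, then the turn about the tool's z in rad. A call has 1 to 10 rows; each row shifts and turns the commanded pose from where the row before left it, along the tool's axes as they then stand; what a row does not reach is not made up. A row lasts 1/10 s, in which the tool goes at most 50 mm and 8.59 degrees, less where a joint would pass 70% of its speed; a pose out of reach is approached as far as the arm can. A call with a gripper value outside its range is refused whole. "jaw" is the closure, from 0 (fully open) to 1 (shut), set as the call begins (left out, the last holds). The fingers move at their own pace and stop on an object; "grip_force" is the grip in N (left out, the last holds). Time passes only in rows, so rows that do not move let the fingers close. It gives the time, the measured TCP pose, the force, the opening and the grip force at its end, in the units of the state.
- ctrl.get_obs(): the state, without advancing time (a new reading comes with each control period).
- vision.get_image(name): name is "side" or "top" or "wrist"; returns a dict with "image" (384x512x3 uint8, blue, green, red), "vertical_fov" (degrees; the focal length in pixels is half the picture's height over the tangent of half this angle, whatever the lens; pixels are square), "cx", "cy" (the principal point, pixels), "R" (3x3) and "t" (3): a world point X has camera coordinates R X + t. Camera axes: x right, y down, z forward; pixel columns grow to the right and rows downward; lengths in m; the calibration is good to about 2 mm. A picture is of the moment at which its call begins. There is no depth.
- ctrl.finish_job(): hands the job in; it is judged then, once.
The state is a dict: "t": time; "q": joint angles; "dq": joint speeds; "effort": joint torques, N m; "tool_pos": TCP position; "tool_rot": TCP orientation; "contact_force": force on the tool from outside, world axes, zero at the start; "wrist_torque": the same for the moment, N m; "opening": finger opening in m; "grip_force": force on a finger pad.
Only numpy, scipy, OpenCV 4.12 (cv2) and the standard library are available. Lean on these libraries where they do the work, as an engineer would, in place of code of your own. Each camera call takes 0.05 s, during which the arm holds its last target. There are 200 camera calls.

## Task

The carrots are to be stored under vacuum: put the lid fully down on the clear canister and let go of it, then take the cordless vacuum pump out of its dock and stand its rubber bell over the valve in the middle of the lid. Push the pump down, upright, until the spring-loaded bell is about half way in: that is what runs the pump, it stops when you let up, and pushed right home it squashes the valve shut, so never bottom it. Finish while still holding the pump pressed like that - do not let go or put it back - with the canister left standing where it is and the mug and the two jars behind it undisturbed.

Things in the scene. Friction and masses are not known exactly. Their poses are not given: they have to be found in the camera images.
- canister: Loose clear plastic canister, open at the top: straight round wall 122 mm outside, 110 mm bore, 85 mm tall, floor 6 mm, about 0.6 kg, two pieces of carrot (up to 49 mm wide, 44 mm tall) inside. Origin: centre of its underside, z up. It stands on the wooden hob cover, whose top is at world z = 0.062 m.
- canister_rim (a point): Centre of the canister's mouth, level with the top of the rim, 85 mm above its underside.
- lid: Loose white round lid, about 0.14 kg, lying right way up. From below: black gasket plug 104 mm wide, 10 mm tall (fits the 110 mm bore); white plate 124 mm wide, 7 mm thick, that comes to rest on the rim; grey cylindrical valve 30 mm wide, 16 mm tall in the middle of the plate (grip it here from above). Origin: centre of the plug's underside, z up; total height 33 mm.
- lid_seat (a point): Centre of the underside of the lid's plate, 10 mm above the lid's origin; it coincides with the centre of the canister's mouth when the lid is fully down.
- lid_valve (a point): Foot of the valve: centre of the plate's upper face, 17 mm above the lid's origin. The bell's mouth stands here, round the valve.
- pump: Loose cordless vacuum pump, upright hand tool 150 mm tall, 0.31 kg. From below: black rubber bell 51 mm outside, 39 mm inside, 20 mm out of the body; white collar 61 mm wide (20 to 44 mm up); grey ribbed round grip 50 mm wide (62 to 138 mm up); white dome. Origin: centre of the bell's mouth while the bell is fully out, z up along the pump. Grip it about 115 mm up.
- bell (a joint): How far the bell is pushed into the pump, m: 0 fully out (free), 0.016 fully home (bottomed). Spring: 4.5 N to start moving, then 0.6 N per mm more, about 9.3 N at the half-way 0.008 and 14 N when home. Standing on the bell under its own weight the pump does not push it in.
- bell_mouth (a point): Centre of the bell's mouth; it moves with the bell.
- dock: White charging dock fixed on the hob cover: base 100 x 86 mm, 12 mm thick, with a round collar 68 mm wide, 58 mm bore, that rises to 26 mm. Origin: centre of the collar, at the underside of the base. The pump stands upright in the collar, the mouth of its bell 12 mm above the dock's underside; it lifts straight out.
- mug: Bystander: white spotted mug, 82 mm wide, 91 mm tall, handle to one side, loose at the back of the hob cover. Origin: centre of its underside.
- spice_jar: Bystander: small white spice jar with a black cap, 41 mm wide, 105 mm tall, loose at the back of the hob cover. Origin: centre of its underside.
- brown_jar: Bystander: brown jar with a grey-brown lid, 74 mm wide, 150 mm tall, loose at the back of the hob cover. Origin: centre of its underside.

How it is judged:
On the way, in this order (a step that is already met when the one before it is completed fails the run):
1. the lid is fully down on the canister and has been let go (distance between lid_seat and canister_rim below 0.004 m and angle between lid's own z axis and vertical below 0.06 rad and contact force between the fingers and lid below 0.1 N), for 0.3 s.
2. the pump's bell stands round the valve and is held 5 to 12 mm in for a second (distance between lid_seat and canister_rim below 0.004 m and angle between lid's own z axis and vertical below 0.06 rad and value of joint bell between 0.005 and 0.012 m and horizontal distance between bell_mouth and lid_valve below 0.007 m and distance between bell_mouth and lid_valve below 0.009 m and contact force between pump and lid above 3 N), for 1 s.
At the end, for the whole second after the job is handed in: Through the last second the fingers, round its body, hold the pump upright (0.12 rad), its bell on the lid round the valve (within 7 mm), 5 to 12 mm of 16 mm in, pressing over 3 N; lid fully down (4 mm), level, untouched by the fingers; canister upright, still, within 40 mm of its start (all of step 2 and contact force between the fingers and pump above 2 N and z of the grasp point in the frame of pump below 0.152 m and contact force between the fingers and lid below 0.5 N and angle between pump's own z axis and vertical below 0.12 rad and angle between canister's own z axis and vertical below 0.05 rad and distance of canister from where it was at the start of the episode below 0.04 m and linear speed of canister below 0.02 m/s); the arm keeps its last pose, push and grip.
It fails at once if the bell is bottomed on the lid (more than 14.5 mm in), which squashes the valve (value of joint bell above 0.0145 m and horizontal distance between bell_mouth and lid_valve below 0.04 m).
It fails at once if the mug, the spice jar or the brown jar is shifted more than 25 mm or knocked over (distance of any of mug, spice_jar, brown_jar from where it was at the start of the episode above 0.025 m or angle between any of mug, spice_jar, brown_jar's own z axis and vertical above 0.4 rad).
It fails at once if the canister is tipped (angle between canister's own z axis and vertical above 0.3 rad).
It also fails if it takes over 51 s, if anything falls off the work surface, if the arm or the gripper's body presses on something with over 40 N, if the wrist force passes 120 N, or if a joint passes its speed limit or range.

## Working session

There is one attempt and no reset: what is moved stays moved. The work goes in short steps, Python scripts to look and compute and a tool call to move; the robot and the scene stay as the last step left them, time stands still between calls to the robot, and variables do not carry over. Pictures are saved under pics/ and viewed, at most 10 in all, crops included, and the job is handed in when it is done.

Besides the shell and the picture viewer there is one more tool, called after ">>>" by a JSON object that holds its "method" and its "body", one argument or row to a line. drive_tool: Moves the arm, as the interface text tells. Its arguments: {"type":"object","properties":{"rows":{"type":"array","items":{"type":"array"}},"jaw":{"type":"number"},"grip_force":{"type":"number"}},"required":["rows"]}

```bash
mkdir -p pics; python3 - <<'E'
from station import ctrl, vision
import cv2,pickle
o=ctrl.get_obs();print(o,ctrl.finger_overhang)
d={n:vision.get_image(n) for n in("side","top","wrist")}
pickle.dump(d,open("d0.pkl","wb"))
for n in d:
    cv2.imwrite(f"pics/{n}0.png",d[n]["image"]);print(n,{k:v for k,v in d[n].items() if k!="image"})
E
```

```text
{'t': 0.0, 'q': array([ 1.12997606e+00,  5.33514749e-02,  1.61428951e+00, -4.71835156e-05,
        1.47596332e+00, -1.19007752e-01]), 'dq': array([5.49719783e-04, 3.64716373e-06, 4.63074815e-04, 7.92856627e-04,
       1.13842768e-03, 2.19229424e-04]), 'effort': array([-2.37558939e-03, -3.93682694e+01, -3.70167017e+01, -1.97383479e-04,
        7.19238102e-03, -8.60017870e-07]), 'tool_pos': array([0.19749188, 0.59248492, 0.30266887]), 'tool_rot': array([-5.03234378e-01, -3.10050675e+00,  3.05679490e-03]), 'contact_force': array([-0.00275088,  0.43855594,  0.26886608]), 'wrist_torque': array([-0.03755318,  0.03155893, -0.00741753]), 'grip_force': 0.0, 'opening': 0.08579366620941614} 0.0726
side {'vertical_fov': 53.03532533015098, 'cx': 252.20357892328656, 'cy': 194.70947141083792, 'R': array([[ 0.96905957, -0.24622887,  0.01717219],
       [-0.08084785, -0.38237893, -0.92046183],
       [ 0.23321056,  0.89059402, -0.39045503]]), 't': array([-0.55213871,  0.21594622,  0.75080613])}
top {'vertical_fov': 49.18259863421089, 'cx': 255.6341267449403, 'cy': 192.74777095253307, 'R': array([[-0.01731895, -0.99957828,  0.0233091 ],
       [-0.9897278 ,  0.01383013, -0.14229412],
       [ 0.14191174, -0.02553404, -0.98954993]]), 't': array([0.03826631, 0.59139443, 0.92187653])}
wrist {'vertical_fov': 68.79663088857744, 'cx': 258.9042765486455, 'cy': 191.86206062052284, 'R': array([[ 0.31737733,  0.94829882, -0.00098784],
       [ 0.90595657, -0.30289807,  0.2957963 ],
       [ 0.28020407, -0.09477398, -0.95525053]]), 't': array([-0.62549691, -0.03772186,  0.37980264])}
```

View pics/top0.png

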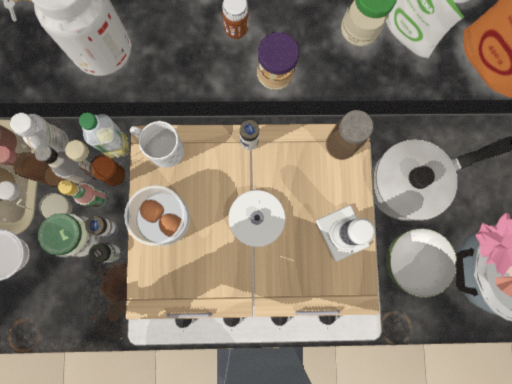

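View pics/side0.png

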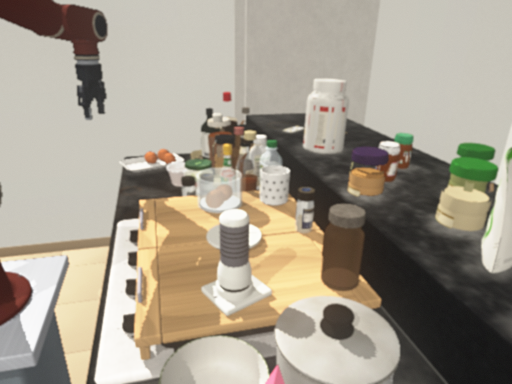

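Top view: canister at about (157,216), lid (257,218) with valve (257,217), and pump dome (357,233) with the dock at (345,233). The side view shows the pump upright at (235,255).

```bash
cat > h.py <<'E'
import numpy as np,cv2
def ray(c,u,v,z):
    f=c["image"].shape[0]/2/np.tan(np.radians(c["vertical_fov"])/2)
    C=-c["R"].T@c["t"]; d=c["R"].T@np.array([(u-c["cx"])/f,(v-c["cy"])/f,1])
    return C+d*(z-C[2])/d[2]
def proj(c,X):
    f=c["image"].shape[0]/2/np.tan(np.radians(c["vertical_fov"])/2)
    p=c["R"]@np.array(X)+c["t"]; return np.array([c["cx"]+f*p[0]/p[2],c["cy"]+f*p[1]/p[2]])
def blobs(m,amin=80):
    m=m.astype(np.uint8)
    cs,_=cv2.findContours(m,cv2.RETR_EXTERNAL,cv2.CHAIN_APPROX_NONE)
    return [c for c in cs if cv2.contourArea(c)>=amin]
def circ(c,cnt,z):
    P=np.array([ray(c,*p,z)[:2] for p in cv2.convexHull(cnt)[:,0].astype(float)])
    A=np.c_[2*P,np.ones(len(P))]; s=np.linalg.lstsq(A,(P**2).sum(1),rcond=None)[0]
    return s[:2],np.sqrt(s[2]+s[0]**2+s[1]**2)
E
python3 - <<'E'
import pickle,cv2,numpy as np
from h import *
d=pickle.load(open("d0.pkl","rb"));c=d["top"];im=c["image"]
hsv=cv2.cvtColor(im,cv2.COLOR_BGR2HSV)
m=(hsv[...,1]<45)&(hsv[...,2]>120)
for k in blobs(m,300):
    x,y,w,h=cv2.boundingRect(k)
    if 120<x<380 and 110<y<300: print((x,y,w,h),cv2.contourArea(k),[circ(c,k,z) for z in(.079,.147,.224)])
for k in blobs((hsv[...,1]<80)&(hsv[...,2]<150),20):
    x,y,w,h=cv2.boundingRect(k)
    if 230<x<280 and 190<y<250: print("dark",(x,y,w,h),circ(c,k,.095))
for n,u,v,z in(("lidcent",257,218,.079),("can",157,216,.147),("dome",357.5,233,.21)):print(n,ray(c,u,v,z))
cv2.imwrite("pics/crop.png",np.hstack([cv2.resize(im[180:270,110:210],None,fx=4,fy=4,interpolation=2),cv2.resize(im[180:270,300:400],None,fx=4,fy=4,interpolation=2)]))
E
```

```text
(316, 205, 60, 56) 1956.5 [(array([ 0.49747346, -0.16301638]), np.float64(0.061262125091037775)), (array([ 0.4943338 , -0.14694374]), np.float64(0.056716776971290954)), (array([ 0.49077859, -0.12874384]), np.float64(0.05156983865922991))]
(124, 185, 66, 61) 3040.5 [(array([0.53908449, 0.24711373]), np.float64(0.06864419549669479)), (array([0.53285749, 0.23275674]), np.float64(0.06355113409099468)), (array([0.52580633, 0.21649955]), np.float64(0.05778399102865593))]
(374, 139, 87, 81) 5249.5 [(array([ 0.61176371, -0.33024349]), np.float64(0.09559993418603752)), (array([ 0.60014427, -0.30176343]), np.float64(0.08850688965886212)), (array([ 0.58698697, -0.26951394]), np.float64(0.08047505982661227))]
(128, 135, 254, 211) 8922.0 [(array([0.43181721, 0.03906095]), np.float64(0.2868434104438846)), (array([0.43354892, 0.04014045]), np.float64(0.2655610413718814)), (array([0.43550982, 0.04136282]), np.float64(0.24146188815799455))]
(130, 121, 54, 47) 1598.0 [(array([0.70116855, 0.24790454]), np.float64(0.05656613157814526)), (array([0.68291572, 0.23348887]), np.float64(0.05236920306108836)), (array([0.66224706, 0.21716524]), np.float64(0.0476167987108896))]
(341, 111, 32, 31) 739.0 [(array([ 0.73650344, -0.20058026]), np.float64(0.0364179782433415)), (array([ 0.71562893, -0.18172057]), np.float64(0.033715943524710745)), (array([ 0.69199161, -0.16036474]), np.float64(0.030656286563907245))]
lidcent [0.5307173  0.02793833 0.079     ]
can [0.53225525 0.2314792  0.147     ]
dome [ 0.48881753 -0.15656677  0.21      ]
```

View pics/crop.png

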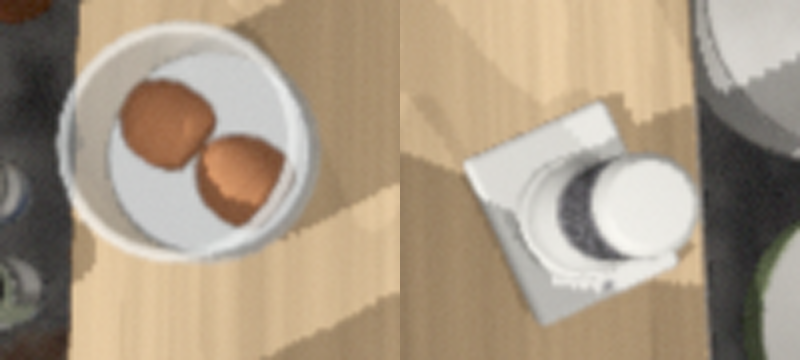

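>>> {"method": "drive_tool", "body": {
  "rows": [
    [[-0.035, -0.031, 0], 0],
    [[-0.035, -0.031, 0], 0],
    [[-0.035, -0.031, 0], 0],
    [[-0.035, -0.031, 0], 0],
    [[-0.035, -0.031, 0], 0],
    [[-0.035, -0.031, 0], 0],
    [[-0.035, -0.031, 0], 0],
    [[-0.035, -0.031, 0], 0],
    [[-0.035, -0.031, 0], 0],
    [[-0.035, -0.031, 0], 0]
  ],
  "jaw": 0.2
}}

```text
t: 1.15
tool_pos: [0.432, 0.1863, 0.3038]
tool_rot: [0.503, 3.101, 0.0]
contact_force: [1.0, 0.7, 1.2]
opening: 0.0684
grip_force: 0.0
```

>>> {"method": "drive_tool", "body": {
  "rows": [
    [[-0.035, -0.03, 0.02], 0],
    [[-0.035, -0.03, 0.02], 0],
    [[-0.035, -0.03, 0.02], 0],
    [[-0.035, -0.03, 0.02], 0],
    [[0, 0, 0], 0],
    [[0, 0, 0], 0]
  ]
}}

```text
t: 1.75
tool_pos: [0.5258, 0.0301, 0.2232]
tool_rot: [-0.506, -3.098, -0.0]
contact_force: [-0.5, -0.1, -0.0]
opening: 0.0687
grip_force: 0.0
```

```bash
cat > look.py <<'E'
import sys,cv2,pickle
from station import ctrl,vision
from scipy.spatial.transform import Rotation as Ro
from h import *
def obs():
    o=ctrl.get_obs();R=Ro.from_rotvec(o["tool_rot"]).as_matrix();return o,np.array(o["tool_pos"]),R
def snap(n,name):
    c=vision.get_image(n);cv2.imwrite(f"pics/{name}.png",c["image"]);pickle.dump(c,open(name+".pkl","wb"));return c
E
python3 - <<'E'
from look import *
o,p,R=obs();print(o["t"],p,R,o["opening"],o["contact_force"])
c=snap("wrist","w1")
print(proj(c,[.531,.028,.095]))
E
```

```text
1.75 [0.52575284 0.03006195 0.22320524] [[-9.48000077e-01  3.18260200e-01 -2.50968167e-03]
 [ 3.18259512e-01  9.48003387e-01  6.79604903e-04]
 [ 2.59547791e-03 -1.54464562e-04 -9.99996620e-01]] 0.06871913402719262 [-0.513107   -0.06424937 -0.00275512]
[256.80200949 216.80857856]
```

View pics/w1.png

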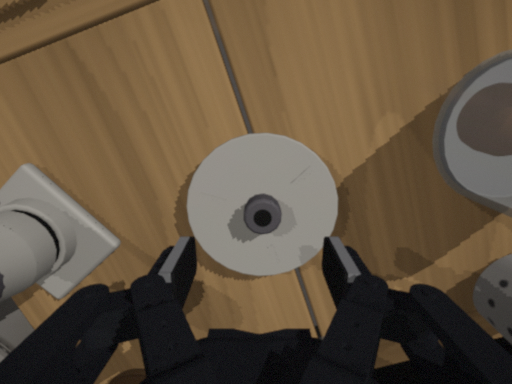

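Wrist view: the lid plate spans columns 188-337 and rows 134-275, with the valve at about (262,213).

```bash
python3 - <<'E'
from look import *
c=pickle.load(open("w1.pkl","rb"));o,p,R=obs()
im=cv2.cvtColor(c["image"],cv2.COLOR_BGR2HSV)
m=(im[...,1]<40)&(im[...,2]>110)
for k in blobs(m,3000):
    x,y,w,h=cv2.boundingRect(k);print((x,y,w,h),circ(c,k,.079))
    if 170<x<210: L=circ(c,k,.079)[0]
m=np.zeros(im.shape[:2],bool);m[185:245,235:290]=im[185:245,235:290,2]<125
for k in blobs(m,50): print("valve",cv2.boundingRect(k),circ(c,k,.095))
print(R.T@(np.r_[L,.079]-p))
E
```

```text
(0, 164, 120, 134) (array([ 0.49841264, -0.14797562]), np.float64(0.05829888588513093))
(187, 133, 151, 143) (array([0.53243196, 0.03184917]), np.float64(0.061453293123107496))
(445, 63, 67, 134) (array([0.53429263, 0.22910068]), np.float64(0.049322739441018955))
valve (235, 193, 48, 50) (array([0.53211323, 0.02664199]), np.float64(0.020278652129922515))
[-0.00609142  0.00293589  0.14514105]
```

>>> {"method": "drive_tool", "body": {
  "rows": [
    [[-0.006, 0.002, 0.02], 0],
    [[0, 0, 0.024], 0],
    [[0, 0, 0.02], 0],
    [[0, 0, 0.002], 0],
    [[0, 0, 0], 0]
  ]
}}

```text
t: 2.3
tool_pos: [0.5321, 0.0319, 0.1589]
tool_rot: [0.5, 3.101, 0.0]
contact_force: [-0.4, -0.3, 0.9]
opening: 0.0683
grip_force: 0.0
```

>>> {"method": "drive_tool", "body": {
  "rows": [
    [[0, 0, 0], 0],
    [[0, 0, 0], 0],
    [[0, 0, 0], 0],
    [[0, 0, 0], 0],
    [[0, 0, 0], 0],
    [[0, 0, 0], 0]
  ],
  "jaw": 1,
  "grip_force": 40
}}

```text
t: 2.9
tool_pos: [0.5332, 0.0308, 0.1601]
tool_rot: [0.503, 3.099, 0.001]
contact_force: [-2.3, 1.0, 5.6]
opening: 0.0274
grip_force: 39.1
```

>>> {"method": "drive_tool", "body": {
  "rows": [
    [[0, 0, -0.01], 0],
    [[0, 0, -0.03], 0],
    [[0, 0, -0.04], 0],
    [[0, 0, -0.04], 0],
    [[0, 0, 0], 0],
    [[0, 0, 0], 0]
  ]
}}

```text
t: 3.5
tool_pos: [0.5327, 0.0307, 0.2796]
tool_rot: [0.503, 3.099, 0.0]
contact_force: [-0.3, -0.2, -1.8]
opening: 0.0269
grip_force: 39.6
```

```bash
python3 - <<'E'
from look import *
o,p,R=obs();print(o["t"],p,o["opening"],o["contact_force"])
c=snap("wrist","w2")
im=cv2.cvtColor(c["image"],cv2.COLOR_BGR2HSV)
m=(im[...,1]<40)&(im[...,2]>110)
for k in blobs(m,3000):print(cv2.boundingRect(k),circ(c,k,p[2]-.08))
s=snap("side","s2")
cv2.imwrite("pics/w2s.png",np.hstack([cv2.resize(c["image"],(400,300)),cv2.resize(s["image"][100:292,130:386],(400,300))]))
E
```

```text
3.5 [0.53269365 0.03066613 0.27964325] 0.026949594870651825 [-0.29916561 -0.18081148 -1.79070754]
(9, 145, 132, 114) (array([ 0.48138872, -0.06122206]), np.float64(0.03372849497293525))
(156, 130, 208, 150) (array([0.53140035, 0.03254803]), np.float64(0.06085954454280233))
(407, 58, 105, 145) (array([0.51277861, 0.16175282]), np.float64(0.038641868163678116))
```

View pics/w2s.png

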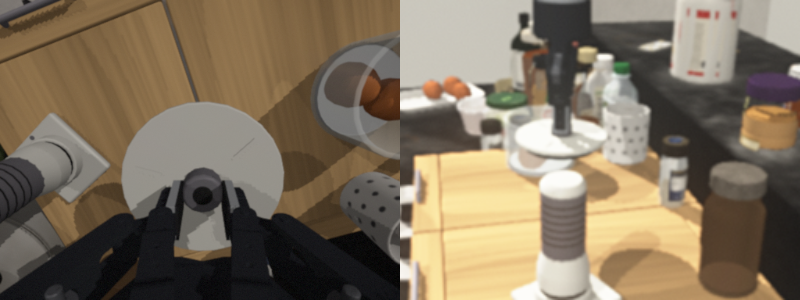

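Lid is gripped level, with the valve between the pads. Now I'll get a clear wrist view of the canister before placing.

>>> {"method": "drive_tool", "body": {
  "rows": [
    [[0.03, 0.011, -0.025], 0],
    [[0.03, 0.011, -0.025], 0],
    [[0, 0, 0], 0],
    [[0, 0, 0], 0]
  ]
}}

```text
t: 4.0
tool_pos: [0.4819, 0.0708, 0.327]
tool_rot: [-0.502, -3.1, 0.001]
contact_force: [0.9, 0.2, -1.4]
opening: 0.0269
grip_force: 39.7
```

```bash
python3 - <<'E'
from look import *
o,p,R=obs();print(o["t"],p,o["opening"],o["contact_force"])
c=snap("wrist","w3")
for q in([.533,.2325,.147],):
  for a in range(0,360,90): print(proj(c,np.array(q)+.061*np.array([np.cos(np.radians(a)),np.sin(np.radians(a)),0])))
cv2.imwrite("pics/w3b.png",cv2.resize(c["image"][:,256:],None,fx=1.56,fy=1.56,interpolation=2) if 0 else cv2.resize(c["image"],(800,600)))
E
```

```text
4.0 [0.48190915 0.07080199 0.32702549] 0.02691051734981856 [ 0.94938671  0.18560044 -1.41977995]
[448.11787266 243.17869379]
[507.33007869 166.74597085]
[430.18748887 123.22663684]
[375.03187639 206.63371599]
```

View pics/w3b.png

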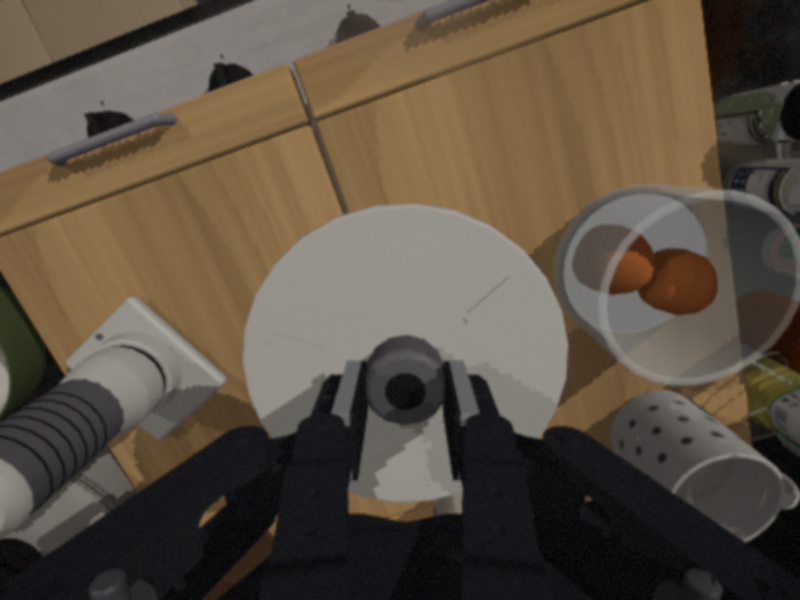

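The wrist view shows the canister rim ellipse: left edge (600,290), top (715,187), bottom (705,384) in the 800x600 scale. Fitting these points on the rim plane.

```bash
python3 - <<'E'
from look import *
c=pickle.load(open("w3.pkl","rb"))
P=np.array([(600,290),(705,384),(660,367),(625,342),(615,238),(650,203),(690,189),(740,188),(785,208)])*.64
k=P.astype(np.float32).reshape(-1,1,2)
print(circ(c,k,.147)); W=np.array([ray(c,*q,.147)[:2] for q in P])
from scipy.optimize import least_squares
s=least_squares(lambda v:np.hypot(*(W-v).T)-.061,[.53,.23]);print(s.x,s.fun*1e3)
# radial bright-edge refinement about this
im=c["image"].astype(float).mean(2)
t=pickle.load(open("d0.pkl","rb"))["top"];h=cv2.cvtColor(t["image"],cv2.COLOR_BGR2HSV)
m=(h[...,1]<45)&(h[...,2]>150)
import cv2
m=np.zeros(im.shape[:2],np.uint8);m[:]=0
g=(h[...,1]<60)&(h[...,2]>140)
for kk in blobs(g,200):
    x,y,w,hh=cv2.boundingRect(kk)
    if 200<x<260 and 150<y<230: print("lid top",(x,y,w,hh),circ(t,kk,.079))
sub=np.zeros_like(g);sub[185:250,225:290]=g[185:250,225:290]
for kk in blobs(sub,200):print("lid sub",cv2.boundingRect(kk),circ(t,kk,.079))
E
```

```text
(array([0.53211123, 0.24174167]), np.float64(0.059684075659810175))
[0.53263135 0.24305998] [ 1.00848089  4.71039805 -5.60087763 -5.84550591  3.25378585  2.23081908
 -1.57308936 -3.81652405 -2.95910266]
lid sub (228, 185, 58, 65) (array([0.53251714, 0.02966668]), np.float64(0.06404769596078273))
```

```bash
python3 - <<'E'
from look import *
c=pickle.load(open("w3.pkl","rb"))["image"]
a=cv2.resize(c[105:255,350:512],None,fx=4,fy=4,interpolation=cv2.INTER_CUBIC)
a=cv2.convertScaleAbs(a,alpha=1.4)
for i in range(0,648,80): cv2.putText(a,str(350+i//4),(i,10),0,.35,(0,255,255));cv2.line(a,(i,12),(i,20),(0,255,255))
for i in range(0,600,80): cv2.putText(a,str(105+i//4),(0,i+4),0,.35,(0,255,255))
cv2.imwrite("pics/w3c.png",a)
E
```

```text
(no output)
```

View pics/w3c.png

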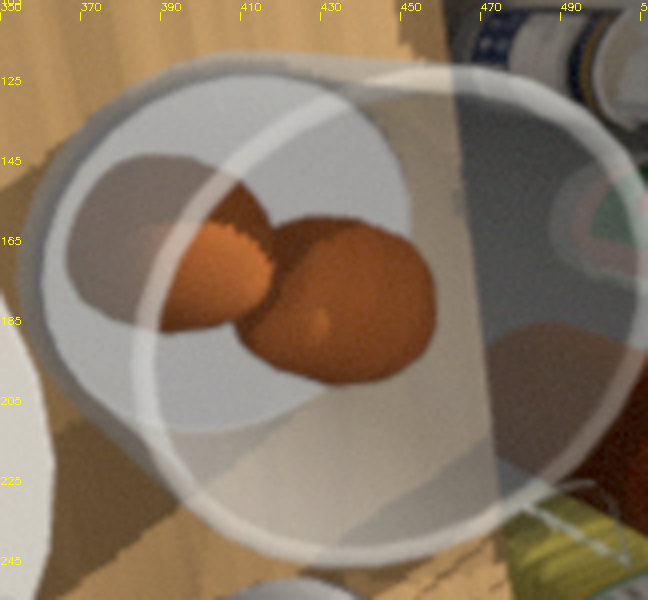

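The rim's outer edge is now clear: crop left (134,360), bottom (360,567), top (455,64), right beyond 648.

```bash
python3 - <<'E'
from look import *
from scipy.optimize import least_squares
c=pickle.load(open("w3.pkl","rb"))
P=np.array([(134,360),(150,425),(185,485),(240,535),(300,560),(360,567),(430,555),(455,64),(520,75),(580,105),(625,150),(340,90),(270,125),(205,190),(160,260),(140,310)])/4.+[349.6,104.6]
W=np.array([ray(c,*q,.147)[:2] for q in P])
s=least_squares(lambda v:np.hypot(*(W-v[:2]).T)-v[2],[.53,.23,.06]);print(s.x,(s.fun*1e3).round(1))
# base outline: wall bottom outer edge left side
B=np.array([(20,270),(30,215),(60,150),(120,95),(200,58),(25,330)])/4.+[349.6,104.6]
W=np.array([ray(c,*q,.062)[:2] for q in B])
s=least_squares(lambda v:np.hypot(*(W-v[:2]).T)-.061,[.53,.23]);print(s.x,(s.fun*1e3).round(1))
# top view
t=pickle.load(open("d0.pkl","rb"))["top"]
P=np.array([(60,140),(75,75),(120,35),(186,22),(250,42),(295,85),(303,140),(285,200),(240,245),(180,262),(110,235),(72,190)])/4.+[109.6,179.6]
W=np.array([ray(t,*q,.147)[:2] for q in P])
s=least_squares(lambda v:np.hypot(*(W-v[:2]).T)-v[2],[.53,.23,.06]);print("top",s.x,(s.fun*1e3).round(1))
o,p,R=obs();print(R[:, :2].T[:, :2])
E
```

```text
[0.53621381 0.24064951 0.06008373] [ 0.8 -0.8 -1.5 -0.7  0.2  0.9  0.7  0.5  0.  -0.4 -0.7 -0.2  0.5 -0.2
  0.1  0.9]
[0.53765326 0.24095117] [-0.4 -0.4  0.7 -0.2 -0.   0.4]
top [0.53602433 0.23546568 0.06104761] [-0.1  2.5  1.  -1.6 -1.9  1.4 -0.1  0.1  0.7  0.9 -1.7 -1.2]
[[-0.94869243  0.31618886]
 [ 0.3161865   0.9486962 ]]
```

>>> {"method": "drive_tool", "body": {
  "rows": [
    [[-0.019, 0.042, -0.008], 0],
    [[-0.019, 0.042, -0.008], 0],
    [[-0.019, 0.042, -0.008], 0],
    [[-0.019, 0.042, -0.008], 0],
    [[-0.019, 0.042, -0.008], 0],
    [[0, 0, 0], 0],
    [[0, 0, 0], 0],
    [[0, 0, 0], 0]
  ]
}}

```text
t: 4.85
tool_pos: [0.6387, 0.2388, 0.3661]
tool_rot: [-0.504, -3.098, 0.003]
contact_force: [0.2, -0.3, -1.1]
opening: 0.027
grip_force: 39.9
```

```bash
python3 - <<'E'
from look import *
o,p,R=obs();print(o["t"],p,o["opening"],o["contact_force"],abs(o["dq"]).max())
c=snap("wrist","w4");print(proj(c,[.536,.238,.147]))
a=cv2.convertScaleAbs(cv2.resize(c["image"][0:190,120:386],None,fx=3,fy=3,interpolation=cv2.INTER_CUBIC),alpha=1.3)
for i in range(0,798,60): cv2.putText(a,str(120+i//3),(i,10),0,.35,(0,255,255))
for i in range(60,570,60): cv2.putText(a,str(i//3),(0,i+4),0,.35,(0,255,255))
cv2.imwrite("pics/w4c.png",a)
E
```

```text
4.85 [0.63871314 0.23876314 0.36613803] 0.027043275533766516 [ 0.19812712 -0.25661772 -1.13241146] 0.03193221933786162
[223.29197705  82.2143916 ]
```

View pics/w4c.png

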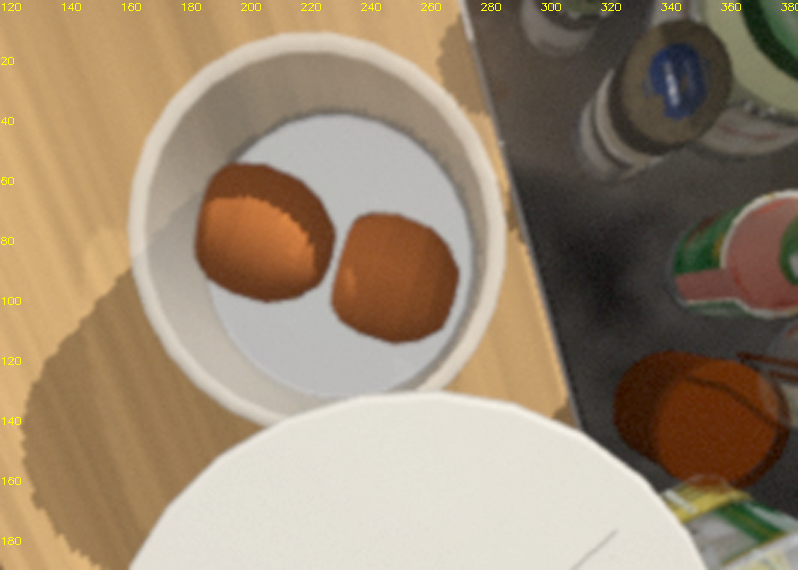

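The near-vertical view shows the rim well: left 129, right 505, top 32 (crop px), with the lid edge overlapping from row 392.

```bash
python3 - <<'E'
from look import *
from scipy.optimize import least_squares
c=pickle.load(open("w4.pkl","rb"));o,p,R=obs()
P=np.array([(129,225),(505,225),(318,32),(170,355),(250,424),(495,295),(440,388),(212,62),(420,62)])/3.+[119.7,-.3]
W=np.array([ray(c,*q,.147)[:2] for q in P])
s=least_squares(lambda v:np.hypot(*(W-v[:2]).T)-v[2],[.53,.23,.06]);print(s.x,(s.fun*1e3).round(1));can=s.x[:2]
h=cv2.cvtColor(c["image"],cv2.COLOR_BGR2HSV)
m=((h[...,1]<40)&(h[...,2]>140)).astype(np.uint8);m[:130]=0
m=cv2.morphologyEx(m,cv2.MORPH_OPEN,np.ones((9,9)))
k=max(blobs(m,3000),key=cv2.contourArea)[:,0].astype(float);print(k.min(0),k.max(0))
k=k[(k[:,1]<230)&(k[:,1]>140)]; k=k[(k[:,0]<190)|(k[:,0]>330)|(k[:,1]<160)]
z=p[2]-.081
W=np.array([ray(c,*q,z)[:2] for q in k])
s=least_squares(lambda v:np.hypot(*(W-v).T)-.062,p[:2],loss="soft_l1",f_scale=.001);print("lid",s.x,p,s.fun.std()*1e3,len(k))
D=can-s.x;D2=can-p[:2]
for d in(D,D2):print(d,(R.T@np.r_[d,0]).round(4))
E
```

```text
[0.53623733 0.23987778 0.06056588] [-0.5  0.2 -0.3 -0.1  1.2 -0.9 -0.6 -0.4  1.3]
[156. 130.] [362. 277.]
lid [0.63894403 0.24003223] [0.63854367 0.23866721 0.36703688] 0.5928032804881713 196
[-0.10270671 -0.00015445] [ 0.0973 -0.0327  0.0002]
[-0.10230635  0.00121057] [ 0.0974 -0.0313  0.0002]
```

>>> {"method": "drive_tool", "body": {
  "rows": [
    [[0.033, -0.011, 0.02], 0],
    [[0.033, -0.011, 0.03], 0],
    [[0.031, -0.011, 0.035], 0],
    [[0, 0, 0.025], 0],
    [[0, 0, 0], 0],
    [[0, 0, 0], 0]
  ]
}}

```text
t: 5.5
tool_pos: [0.5366, 0.2385, 0.2593]
tool_rot: [0.505, 3.1, 0.001]
contact_force: [-0.2, 0.8, -0.6]
opening: 0.0274
grip_force: 40.0
```

```bash
python3 - <<'E'
from look import *
o,p,R=obs();print(o["t"],p,o["contact_force"],(R.T@(np.array([.5362,.239,.2351])-p)).round(4))
E
```

```text
5.5 [0.53658835 0.23851898 0.25930332] [-0.20616074  0.79147878 -0.58050623] [0.0005 0.0003 0.0242]
```

>>> {"method": "drive_tool", "body": {
  "rows": [
    [[0.0, 0.0005, 0.008], 0],
    [[0, 0, 0.006], 0],
    [[0, 0, 0.004], 0],
    [[0, 0, 0.003], 0],
    [[0, 0, 0.002], 0],
    [[0, 0, 0], 0]
  ]
}}

```text
t: 6.1
tool_pos: [0.5368, 0.2397, 0.2353]
tool_rot: [0.503, 3.101, 0.0]
contact_force: [-0.3, -0.4, -1.4]
opening: 0.0271
grip_force: 40.0
```

>>> {"method": "drive_tool", "body": {
  "rows": [
    [[0, 0, 0.001], 0],
    [[0, 0, 0.001], 0],
    [[0, 0, 0], 0]
  ]
}}

```text
t: 6.4
tool_pos: [0.5369, 0.2398, 0.2351]
tool_rot: [0.503, 3.1, 0.0]
contact_force: [-3.2, -0.7, 5.4]
opening: 0.0276
grip_force: 40.7
```

>>> {"method": "drive_tool", "body": {
  "rows": [
    [[0, 0, -0.001], 0],
    [[0, 0, 0], 0],
    [[0, 0, 0], 0],
    [[0, 0, 0], 0]
  ],
  "jaw": 0.3
}}

```text
t: 6.8
tool_pos: [0.5366, 0.2396, 0.234]
tool_rot: [-0.503, -3.101, 0.0]
contact_force: [0.8, -0.3, -1.0]
opening: 0.0595
grip_force: 0.0
```

>>> {"method": "drive_tool", "body": {
  "rows": [
    [[0, 0, -0.02], 0],
    [[0, 0, -0.04], 0],
    [[0, 0, -0.045], 0],
    [[0, 0, -0.03], 0],
    [[0, 0, 0], 0],
    [[0, 0, 0], 0]
  ]
}}

```text
t: 7.4
tool_pos: [0.5368, 0.2397, 0.3699]
tool_rot: [0.503, 3.1, 0.001]
contact_force: [0.3, -0.2, -0.4]
opening: 0.0597
grip_force: 0.0
```

```bash
python3 - <<'E'
from look import *
from scipy.optimize import least_squares
o,p,R=obs();print(o["t"],p)
c=snap("wrist","w5");h=cv2.cvtColor(c["image"],cv2.COLOR_BGR2HSV)
m=((h[...,1]<40)&(h[...,2]>130)).astype(np.uint8)
for k in blobs(m,3000):print(cv2.boundingRect(k),circ(c,k,.154))
s=snap("side","s5");t=snap("top","t5")
g=lambda i,a,b,f:cv2.resize(i["image"][b:b+150,a:a+200],(400,300))
cv2.imwrite("pics/v5.png",np.vstack([np.hstack([cv2.resize(c["image"],(400,300)),g(s,140,120,0)]),np.hstack([g(t,100,150,0),g(t,260,150,0)])]))
E
```

```text
7.4 [0.53681189 0.23968812 0.36988742]
(201, 118, 117, 114) (array([0.53594796, 0.2415203 ]), np.float64(0.061464262369283276))
(0, 0, 162, 66) (array([0.39436295, 0.12470105]), np.float64(0.08012568983830111))
```

View pics/v5.png

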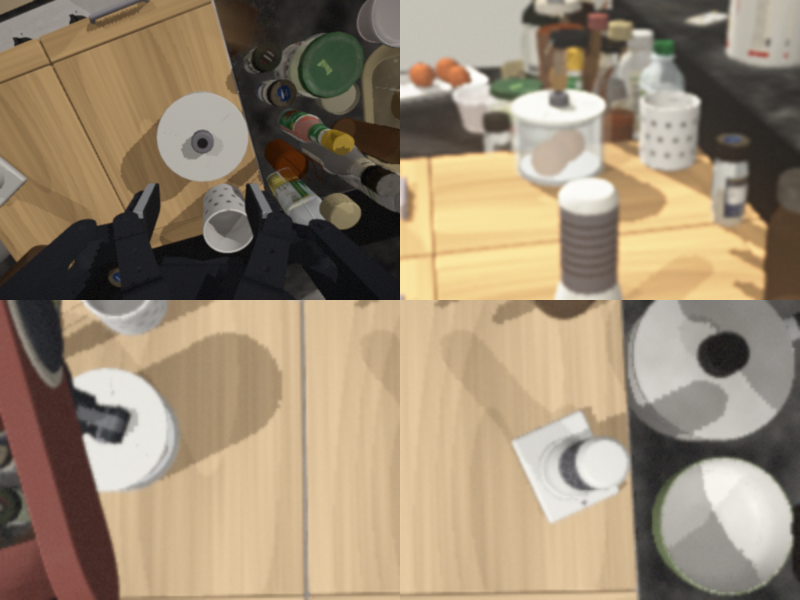

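Lid is seated level and released. Moving over to view the pump from nearly above.

>>> {"method": "drive_tool", "body": {
  "rows": [
    [[-0.0165, -0.0413, 0], 0],
    [[-0.0165, -0.0413, 0], 0],
    [[-0.0165, -0.0413, 0], 0],
    [[-0.0165, -0.0413, 0], 0],
    [[-0.0165, -0.0413, 0], 0],
    [[-0.0165, -0.0413, 0], 0],
    [[-0.0165, -0.0413, 0], 0],
    [[-0.0165, -0.0413, 0], 0],
    [[-0.0165, -0.0413, 0], 0],
    [[0, 0, 0], 0]
  ],
  "jaw": 0
}}

```text
t: 8.55
tool_pos: [0.5592, -0.1642, 0.3667]
tool_rot: [-0.512, -3.096, 0.001]
contact_force: [-0.2, 0.6, -0.5]
opening: 0.0856
grip_force: 0.0
```

>>> {"method": "drive_tool", "body": {
  "rows": [
    [[0, 0, 0], 0],
    [[0, 0, 0], 0]
  ]
}}

```text
t: 8.75
tool_pos: [0.5597, -0.1591, 0.3681]
tool_rot: [-0.502, -3.099, -0.001]
contact_force: [0.0, -1.1, 0.3]
opening: 0.0853
grip_force: 0.0
```

```bash
python3 - <<'E'
from look import *
o,p,R=obs();print(o["t"],p,o["q"],abs(o["dq"]).max())
c=snap("wrist","w6");t=pickle.load(open("t5.pkl","rb"))
print("top dome",ray(t,361.5,232,.212),proj(c,[.49,-.16,.212]))
h=cv2.cvtColor(c["image"],cv2.COLOR_BGR2HSV)
m=((h[...,1]<40)&(h[...,2]>130)).astype(np.uint8)
for k in blobs(m,1000):print(cv2.boundingRect(k),circ(c,k,.212))
cv2.imwrite("pics/w6b.png",cv2.resize(c["image"],(800,600)))
E
```

```text
8.75 [ 0.55973357 -0.15906524  0.36807831] [-4.04887264e-01 -7.85681761e-02  1.63692638e+00  4.02257103e-04
  1.58536383e+00 -1.65461521e+00] 0.01598525811810561
top dome [ 0.49047494 -0.16366529  0.212     ] [227.70923631 118.33350247]
(92, 178, 130, 99) (array([ 0.56705286, -0.25442201]), np.float64(0.05588773840955387))
(38, 90, 114, 79) (array([ 0.45827721, -0.25858967]), np.float64(0.04067909904793353))
(194, 65, 99, 103) (array([ 0.49435379, -0.14829365]), np.float64(0.035481116107282044))
```

View pics/w6b.png

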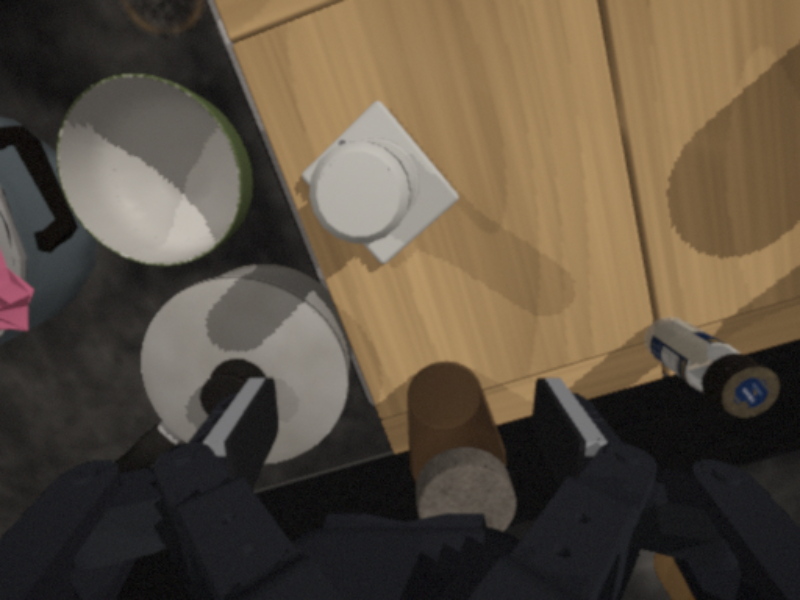

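Dome is at x 312-412, y 140-241 in the 800 px view (centre about 362,190); the dock diamond has corners at (378,100), (458,195), (386,263), (302,178).

```bash
python3 - <<'E'
from look import *
c=pickle.load(open("w6.pkl","rb"));o,p,R=obs()
d=np.array([(312,190),(412,190),(362,140),(362,241)],float)*.64
for z in(.212,.216):
    k=d.astype(np.float32).reshape(-1,1,2);C,r=circ(c,k,z);print(z,C,r,R.T@np.r_[C-p[:2],0])
q=np.array([ray(c,*(np.array(v)*.64),.074) for v in((378,100),(458,195),(386,263),(302,178))]);print(q.mean(0),np.linalg.norm(np.diff(q,axis=0),axis=1))
E
```

```text
0.212 [ 0.49431465 -0.15823423] 0.024935254638960173 [ 6.23663590e-02 -2.01325081e-02  7.81159406e-05]
0.216 [ 0.49421367 -0.15780897] 0.024495475569698066 [ 6.25961398e-02 -1.97606979e-02  7.85729102e-05]
[ 0.49832101 -0.15655945  0.074     ] [0.09515304 0.08161674 0.09624685]
```

>>> {"method": "drive_tool", "body": {
  "rows": [
    [[0.031, -0.01, 0], 0],
    [[0.031, -0.0105, 0], 0],
    [[0, 0, 0], 0],
    [[0, 0, 0.03], 0],
    [[0, 0, 0.04], 0],
    [[0, 0, 0.04], 0],
    [[0, 0, 0.015], 0],
    [[0, 0, 0], 0],
    [[0, 0, 0], 0]
  ]
}}

```text
t: 9.7
tool_pos: [0.4957, -0.1597, 0.246]
tool_rot: [0.502, 3.099, -0.001]
contact_force: [-0.6, -0.2, 0.6]
opening: 0.0856
grip_force: 0.0
```

```bash
python3 - <<'E'
from look import *
o,p,R=obs();print(o["t"],p,o["contact_force"],o["wrist_torque"],R[:2,2])
E
```

```text
9.7 [ 0.49565161 -0.1596943   0.24602457] [-0.57955609 -0.15164461  0.61111244] [ 0.00108522  0.05348513 -0.10521729] [ 0.00210382 -0.00093193]
```

>>> {"method": "drive_tool", "body": {
  "rows": [
    [[0.001, 0, 0.002], 0],
    [[0, 0, 0], 0],
    [[0, 0, 0], 0],
    [[0, 0, 0], 0],
    [[0, 0, 0], 0],
    [[0, 0, 0], 0]
  ],
  "jaw": 1,
  "grip_force": 60
}}

```text
t: 10.3
tool_pos: [0.4942, -0.1598, 0.2431]
tool_rot: [0.503, 3.099, -0.001]
contact_force: [1.2, -0.8, 2.1]
opening: 0.0491
grip_force: 61.5
```

>>> {"method": "drive_tool", "body": {
  "rows": [
    [[0, 0, -0.01], 0],
    [[0, 0, -0.02], 0],
    [[0, 0, -0.04], 0],
    [[0, 0, -0.045], 0],
    [[0, 0, -0.03], 0],
    [[0, 0, 0], 0],
    [[0, 0, 0], 0]
  ]
}}

```text
t: 11.0
tool_pos: [0.4933, -0.1592, 0.3862]
tool_rot: [-0.503, -3.099, -0.001]
contact_force: [-0.0, -0.1, -4.2]
opening: 0.049
grip_force: 63.1
```

>>> {"method": "drive_tool", "body": {
  "rows": [
    [[0.0095, 0.0436, 0], 0],
    [[0.0095, 0.0436, 0], 0],
    [[0.0095, 0.0436, 0], 0],
    [[0.0095, 0.0436, 0], 0],
    [[0.0095, 0.0436, 0], 0],
    [[0.0095, 0.0436, 0], 0],
    [[0.0095, 0.0436, 0], 0],
    [[0.0095, 0.0436, 0], 0],
    [[0.0095, 0.0436, 0.01], 0],
    [[0, 0, 0.01], 0]
  ]
}}

```text
t: 12.0
tool_pos: [0.5351, 0.2441, 0.3625]
tool_rot: [-0.493, -3.096, 0.001]
contact_force: [0.2, -1.3, -3.5]
opening: 0.0487
grip_force: 64.6
```

>>> {"method": "drive_tool", "body": {
  "rows": [
    [[0, 0, 0], 0],
    [[0, 0, 0], 0],
    [[0, 0, 0], 0]
  ]
}}

```text
t: 12.3
tool_pos: [0.5367, 0.2388, 0.3667]
tool_rot: [-0.506, -3.1, 0.001]
contact_force: [-0.5, 0.4, -3.5]
opening: 0.0489
grip_force: 64.6
```

```bash
python3 - <<'E'
from look import *
o,p,R=obs();print(o["t"],p,o["contact_force"],R[:2,2],(R.T@np.r_[np.array([.5365,.240])-p[:2],0]).round(4))
for n in("side","wrist"):
    c=snap(n,n+"7")
    for nm,z in(("bell",p[2]-.169),("collar",p[2]-.169+.032),("grip",p[2]-.169+.075),("plate",.154),("valve",.17)):
        print(n,nm,proj(c,[p[0],p[1],z]).round(1))
c=pickle.load(open("side7.pkl","rb"))["image"];h=cv2.cvtColor(c,cv2.COLOR_BGR2HSV)
for v in range(140,215,3): print(v,' '.join(f"{a}/{b}" for a,b in zip(h[v,196:250:2,1],h[v,196:250:2,2])))
E
```

```text
12.3 [0.53667926 0.23875244 0.36674274] [-0.4582104   0.35850553 -3.47258184] [-0.00103007 -0.00053389] [ 0.0006  0.0011 -0.    ]
side bell [218.9 156.4]
side collar [218.7 144.6]
side grip [218.4 128.2]
side plate [219.2 172.1]
side valve [219.1 166.4]
wrist bell [257.3 192.9]
wrist collar [257.1 205. ]
wrist grip [256.8 227.8]
wrist plate [257.5 180.3]
wrist valve [257.4 184.5]
140 18/194 18/193 19/184 23/177 25/186 21/203 12/233 16/228 16/220 17/221 16/221 16/220 17/212 16/201 19/190 19/174 20/156 23/87 21/49 68/64 106/91 111/99 89/80 54/52 66/66 78/85 75/92
143 18/193 20/192 22/184 24/178 22/184 21/202 14/232 17/224 15/219 17/221 16/221 16/217 18/211 19/201 18/189 22/177 21/160 28/118 56/59 79/68 104/93 112/98 79/74 42/49 35/58 38/53 35/51
146 18/194 18/193 22/188 24/182 22/183 23/197 18/217 18/213 18/215 17/215 17/215 17/212 19/205 18/198 19/188 19/175 18/160 54/150 109/98 92/78 102/90 106/94 77/119 52/94 44/81 30/95 24/94
149 23/189 28/189 40/186 29/184 25/183 23/202 18/215 18/210 18/213 17/213 17/210 18/208 19/202 17/194 19/185 18/171 19/159 64/151 125/118 108/97 111/99 102/10
[... 3335 characters left out ...]
 52/195 50/190 29/203 4/232 3/235 3/234 4/234 5/233 4/232 6/231 10/221 30/161 89/141 112/148 115/179 114/214
206 99/241 70/237 29/201 11/208 4/235 3/235 27/217 47/202 49/198 50/199 48/196 43/200 20/222 3/236 4/236 5/236 3/235 4/235 4/233 8/227 12/197 29/152 66/147 110/149 115/160 114/165 114/165
209 111/230 111/230 101/225 69/200 30/184 16/187 12/199 12/209 12/212 14/218 11/222 7/232 5/232 8/228 9/223 8/213 9/197 13/183 17/166 38/159 70/160 101/166 113/171 115/171 115/171 113/171 115/173
212 106/236 106/236 106/236 107/236 110/231 106/194 85/175 68/176 56/178 47/179 39/181 36/182 38/180 45/175 54/170 63/173 77/175 95/175 108/179 114/179 116/181 115/179 115/178 115/178 116/176 116/176 117/177
```

>>> {"method": "drive_tool", "body": {
  "rows": [
    [[0.001, 0.001, 0], 0],
    [[0, 0, 0.02], 0],
    [[0, 0, 0], 0],
    [[0, 0, 0], 0]
  ]
}}

```text
t: 12.8
tool_pos: [0.5359, 0.2408, 0.3471]
tool_rot: [-0.504, -3.1, 0.001]
contact_force: [0.2, -0.1, -3.7]
opening: 0.0489
grip_force: 64.6
```

>>> {"method": "drive_tool", "body": {
  "rows": [
    [[0, 0, 0.004], 0],
    [[0, 0, 0.004], 0],
    [[0, 0, 0.004], 0],
    [[0, 0, 0.004], 0],
    [[0, 0, 0], 0],
    [[0, 0, 0], 0]
  ]
}}

```text
t: 13.4
tool_pos: [0.536, 0.2411, 0.3311]
tool_rot: [-0.503, -3.101, 0.0]
contact_force: [0.0, -0.2, -3.2]
opening: 0.0492
grip_force: 64.6
```

>>> {"method": "drive_tool", "body": {
  "rows": [
    [[0, -0.001, 0.002], 0],
    [[0, 0, 0.002], 0],
    [[0, 0, 0.002], 0],
    [[0, 0, 0.001], 0],
    [[0, 0, 0], 0],
    [[0, 0, 0], 0]
  ]
}}

```text
t: 14.0
tool_pos: [0.5358, 0.2401, 0.3247]
tool_rot: [0.503, 3.101, 0.0]
contact_force: [-0.8, -0.8, -1.9]
opening: 0.049
grip_force: 64.9
```

>>> {"method": "drive_tool", "body": {
  "rows": [
    [[0, 0, 0.001], 0],
    [[0, 0, 0.001], 0],
    [[0, 0, 0], 0],
    [[0, 0, 0], 0]
  ]
}}

```text
t: 14.4
tool_pos: [0.5359, 0.2401, 0.3228]
tool_rot: [0.503, 3.1, 0.0]
contact_force: [-2.2, -0.7, 1.9]
opening: 0.0488
grip_force: 65.1
```

>>> {"method": "drive_tool", "body": {
  "rows": [
    [[0, 0, 0.001], 0],
    [[0, 0, 0.001], 0],
    [[0, 0, 0.001], 0],
    [[0, 0, 0.001], 0],
    [[0, 0, 0], 0],
    [[0, 0, 0], 0]
  ]
}}

```text
t: 15.0
tool_pos: [0.5359, 0.2401, 0.3186]
tool_rot: [0.503, 3.101, 0.0]
contact_force: [-1.5, -1.9, 5.2]
opening: 0.0489
grip_force: 65.4
```

>>> {"method": "drive_tool", "body": {
  "rows": [
    [[0, 0, 0.001], 0],
    [[0, 0, 0.001], 0],
    [[0, 0, 0], 0],
    [[0, 0, 0], 0],
    [[0, 0, 0], 0]
  ]
}}

```text
t: 15.5
tool_pos: [0.5359, 0.2401, 0.3169]
tool_rot: [0.503, 3.1, 0.0]
contact_force: [-2.1, -1.7, 6.0]
opening: 0.0491
grip_force: 65.5
```

```bash
python3 - <<'E'
from look import *
for i in range(4):
    s=snap("side","s8")
    o,p,R=obs();print(o["t"],p,o["contact_force"],o["wrist_torque"])
h=cv2.cvtColor(s["image"],cv2.COLOR_BGR2HSV)
for z in(.154,.154+.012,.154+.036): print(proj(s,[p[0],p[1],z]).round(1))
for u in(214,219,224): print(u,[(v,int(h[v,u,2])) for v in range(150,186)])
for v in(158,161,164,167,170,172,182):print(v,list(h[v,192:248:2,2]))
E
```

```text
15.55 [0.53588857 0.24011218 0.31691507] [-2.63510288 -1.51113709  5.10824398] [-0.56140526  0.49940841  0.01748314]
15.6 [0.53586874 0.24012987 0.31685559] [-2.25013181 -2.35601742  6.25199008] [-0.47614413  0.52562236  0.00213681]
15.65 [0.53586666 0.24010919 0.31686421] [-2.9151168  -2.90486161  6.07515315] [-0.48094861  0.51194566 -0.02522414]
15.7 [0.53586507 0.24011177 0.31685516] [-1.33236834 -1.90485634  5.74444519] [-0.50120216  0.49595862  0.06047339]
[218.8 171.9]
[218.7 167.7]
[218.6 159.1]
214 [(150, 107), (151, 109), (152, 105), (153, 108), (154, 136), (155, 185), (156, 215), (157, 222), (158, 223), (159, 224), (160, 222), (161, 223), (162, 223), (163, 222), (164, 219), (165, 217), (166, 216), (167, 216), (168, 216), (169, 217), (170, 203), (171, 151), (172, 83), (173, 66), (174, 111), (175, 171), (176, 220), (177, 245), (178, 252), (179, 251), (180, 241), (181, 226), (182, 202), (183, 181), (184, 180), (185, 192)]
219 [(150, 103), (151, 102), (152, 100), (153, 104), (154, 125), (155, 173), (156, 208), (157, 218), (158, 219), (159, 218), (160, 218), (161, 216), (162, 21
[... 2960 characters left out ...]
 np.uint8(163), np.uint8(72), np.uint8(83), np.uint8(90), np.uint8(95), np.uint8(87), np.uint8(76), np.uint8(69), np.uint8(66), np.uint8(124), np.uint8(170), np.uint8(189), np.uint8(230), np.uint8(246), np.uint8(250), np.uint8(253), np.uint8(213), np.uint8(118), np.uint8(157)]
182 [np.uint8(64), np.uint8(82), np.uint8(165), np.uint8(198), np.uint8(176), np.uint8(171), np.uint8(176), np.uint8(181), np.uint8(189), np.uint8(194), np.uint8(198), np.uint8(202), np.uint8(203), np.uint8(203), np.uint8(200), np.uint8(196), np.uint8(188), np.uint8(178), np.uint8(174), np.uint8(168), np.uint8(165), np.uint8(176), np.uint8(191), np.uint8(205), np.uint8(172), np.uint8(134), np.uint8(128), np.uint8(110)]
```

>>> {"method": "drive_tool", "body": {
  "rows": [
    [[0, 0, 0], 0],
    [[0, 0, 0], 0],
    [[0, 0, 0], 0],
    [[0, 0, 0], 0],
    [[0, 0, 0], 0],
    [[0, 0, 0], 0],
    [[0, 0, 0], 0],
    [[0, 0, 0], 0],
    [[0, 0, 0], 0],
    [[0, 0, 0], 0]
  ]
}}

```text
t: 16.7
tool_pos: [0.5359, 0.2401, 0.3169]
tool_rot: [0.503, 3.1, 0.0]
contact_force: [-2.6, -3.1, 5.9]
opening: 0.0491
grip_force: 65.5
```

>>> {"method": "drive_tool", "body": {
  "rows": [
    [[0, 0, 0], 0],
    [[0, 0, 0], 0],
    [[0, 0, 0], 0],
    [[0, 0, 0], 0],
    [[0, 0, 0], 0]
  ]
}}

```text
t: 17.2
tool_pos: [0.5359, 0.2401, 0.3169]
tool_rot: [0.503, 3.1, 0.0]
contact_force: [-2.1, -2.2, 6.1]
opening: 0.0487
grip_force: 65.5
```

```bash
python3 -c "
from station import ctrl
print(ctrl.finish_job())"
```

```text
the job is handed in; nothing more can be done
None
```

The job is handed in at about 17 s (no verdict came back): the lid is fully down and released, and the pump is held upright over the valve with the bell an estimated 7–8 mm in, pressing about 9 N.

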